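# Clear the jammed scraper and shut the drawer

### The arm

A 6-joint arm with a two-finger parallel gripper is mounted at the origin on the work surface. World frame = base frame: x ahead of the robot, y to its left, z up, the work surface at z = 0. Lengths are in m, angles in rad, forces in N, time in s.
With the tool pointing down it reaches from about 0.35 to 0.975 m from the base axis. Payload 4.9 kg.
Tool frame: the origin (TCP) lies where the fingers leave the gripper's body, on its centre line; the fingertips stand 73 mm ahead of it and the grasp point (between the pads) lies 54 mm ahead of it; z points along the fingers, y is the direction in which the jaws open and shut (so a half turn about z gives the same grasp; the last joint's range is limited). The gripper opens to 85 mm and grips with 20 to 120 N. Pads are 22 mm wide; open, the fingers measure 114 mm over their backs; the gripper's body (76 mm by 85 mm) begins 54 mm behind the grasp point. The pads swing forward as they close: fully open they stand 13 mm farther back than shut.
Start: joints at [-1.379, 0.053, 1.613, -0, 1.476, -0.119], TCP at [0.191, -0.595, 0.304] pointing down, gripper open.
Joint ranges: [-3.01, 3.01], [-1.01, 2.22], [0.06, 2.58], [-1.02, 4.17], [0.09, 2.62], [-3.14, 3.14]. Speed limits (rad/s): [2.57, 2.57, 3.14, 3.14, 3.14, 3.14].

### API

Orientations are given as a rotation vector (axis times angle).
In Python, from station import monitor, vision, workorder gives the robot as it stands.
- The arm moves only by the tool arm_command, never from a script. Its argument "rows" is text: rows parted by semicolons, each of 6 numbers parted by spaces: the shift along the world's x, y, z in mm, then the turn, a rotation vector about the world's x, y, z in degrees. In form: tx ty tz wx wy wz; .... A call has 1 to 12 rows; each row is the pose to reach, as a shift and turn from the pose measured when the call began; what a row does not reach only later rows make up. A row lasts 1/8 s, in which the tool goes at most 62.5 mm and 10.7 degrees, less where a joint would pass 70% of its speed; a pose out of reach is approached as far as the arm can. A call with a gripper value outside its range is refused whole. "jaw" is the opening, from 0 (shut) to 1 (fully open), set as the call begins (left out, the last holds). The fingers move at their own pace and stop on an object; "squeeze" is the grip in N (left out, the last holds). Time passes only in rows, so rows that repeat a pose let the fingers close. It gives the time, the measured TCP pose, the force and the opening at its end, in the units of the state.
- monitor.get_obs(): the state, without advancing time (a new reading comes with each control period).
- vision.get_image(name): name is "scene" or "side" or "wrist"; returns a dict with "frame" (384x512x3 uint8, red, green, blue), "vfov" (degrees; the focal length in pixels is half the picture's height over the tangent of half this angle, whatever the lens; pixels are square), "cx", "cy" (the principal point, pixels), "R" (3x3) and "t" (3): a world point X has camera coordinates R X + t; the wrist camera has in their place "T_tool_cam" (4x4, takes a point from camera to tool coordinates, whose origin is the TCP and whose axes are the flange's). Camera axes: x right, y down, z forward; pixel columns grow to the right and rows downward; lengths in m; the calibration is good to about 2 mm. A picture is of the moment at which its call begins: read the wrist's pose just before it. There is no depth.
- workorder.finish_job(): hands the job in, once; it reports no verdict.
The state is a dict: "t": time; "q": joint angles; "dq": joint speeds; "effort": joint torques, N m; "tool_pos": TCP position; "tool_rot": TCP orientation; "contact_force": force on the tool from outside, world axes, zero at the start; "wrist_torque": the same for the moment, N m; "opening": finger opening in m.
Only numpy, scipy, OpenCV 4.12 (cv2) and the standard library are available. Lean on these libraries where they do the work, as an engineer would, in place of code of your own. Each camera call takes 0.05 s, during which the arm holds its last target. There are 200 camera calls.

### The job

The top drawer of the red chest cannot shut because somebody dropped the scraper handle-up between the parts bins in it. Take the scraper out and put it back in its wide slot in the wooden tool block, blade down and fully home, then shut the drawer completely. Leave the other things on the bench where they are.

Things in the scene. Friction and masses are not known exactly. Their poses are not given: they have to be found in the camera images.
- scraper: Scraper, 165 long, about 120 g, upright, leaning up to 4 deg. Origin: middle of the blade's lower edge; z towards the handle's end, x along the blade's width, y through its thickness. Steel blade 50 wide (34 from 42 up), 2.5 thick, 60 long; shoulder 32 x 20, 8 high; orange handle 26 wide (x), 18 thick (y), 97 long. Its width lies along the drawer's sliding direction. Sizes in mm.
- scraper_grip (a point): Point inside the scraper's handle on its centre line, 135 mm from the blade's lower edge and 30 mm below the handle's end; a good place to grip from above across the 18 mm thickness. Same axes as the scraper. The blade stands in a 5.5 mm gap between two bins, its edge on the drawer's floor.
- block: Fixed wooden tool block 100 (x) x 120 (y) x 80 mm high. Origin: centre of its underside, z up. Empty wide scraper slot at x = -22 mm; at x = +26 mm a row of tools that stay in the block (blue spudger, yellow and red bit drivers), at most 32 mm above the block's top.
- block_slot (a point): Centre of the wide slot's mouth, level with the block's top; axes of the block. Slot 63 mm long along y, 10 mm wide along x, 66 mm deep along -z. When the scraper is fully home its shoulder rests on the block's top and its blade's lower edge is 60 mm below this point.
- chest: Fixed red two-drawer bench chest, 240 mm deep (x), 340 wide (y), 180 high; a clear box on the rear half of its top reaches 217 mm. Origin: centre of its underside, z up. Its front faces its own -x; front plane of the case at x = -120 mm. Only the top drawer opens, along -x; bins in it reach 153 mm above the bench.
- drawer (a joint): How far the top drawer is open, in m: 0 fully shut, at most 0.18. It shuts along the chest's +x on smooth runners that resist with about 2 N, and stays where it is left. Drawer 330 mm wide; its red front spans 100 to 165 mm above the bench, its floor is at 108 mm.
- drawer_pull (a point): Centre of the front face of the top drawer's aluminium pull, which moves with the drawer: a bar 300 mm long (y), 13 mm high (150 to 163 mm above the bench), standing out 18 mm from the red front. x axis points into the chest (shutting), z up. Shut, it lies at x = -146 mm in the chest's frame.
- spool: Bystander: red reel of solder, diameter 60 mm, 38 mm high, flat on the green mat. Origin: centre of its underside.
- lifter: Bystander: orange suction lifter, cup diameter 114 mm, with an arched handle, 79 mm high. Origin: centre of its underside.
- helping_hands: Bystander: helping-hands stand with magnifier, black base 70 x 55 mm, steel cross bar 150 mm long along its y, about 145 mm high. Origin: centre of its underside.
- cutters: Bystander: dark flush cutters lying flat, about 130 mm long along x, 53 mm wide and 14 mm high, jaws to +x. Origin: on the mat, near the rivet.
Mind the look-alikes: they are no part of the job. There is more than one size of the scraper; the one meant has the size given above.

How it is judged:
On the way:
1. the scraper is fully home in the block's wide slot while the drawer is still open (more than 50 mm) (z of scraper in the frame of block_slot below -0.056 m and horizontal distance between scraper and block_slot below 0.01 m and angle between scraper's own z axis and vertical below 0.12 rad and value of joint drawer above 0.05 m), for 0.2 s.
At the end, for the whole second after the job is handed in: The scraper stands at rest in the block's wide slot, handle up and within 0.12 rad of vertical, blade edge at least 56 mm below the mouth (shoulder within 4 mm of the block's top) and within 10 mm of the slot's centre, and the top drawer is shut to within 5 mm (z of scraper in the frame of block_slot below -0.056 m and horizontal distance between scraper and block_slot below 0.01 m and angle between scraper's own z axis and vertical below 0.12 rad and linear speed of scraper below 0.02 m/s and value of joint drawer below 0.005 m); the robot touches nothing.
It fails at once if the solder reel is moved more than 30 mm (distance of spool from where it was at the start of the episode above 0.03 m).
It fails at once if the suction lifter is moved more than 30 mm (distance of lifter from where it was at the start of the episode above 0.03 m).
It fails at once if the helping hands are moved more than 30 mm (distance of helping_hands from where it was at the start of the episode above 0.03 m).
It fails at once if the flush cutters are moved more than 30 mm (distance of cutters from where it was at the start of the episode above 0.03 m).
It also fails if it takes over 59 s, if anything falls off the work surface, if the arm or the gripper's body presses on something with over 40 N, if the wrist force passes 120 N, or if a joint passes its speed limit or range.

## Working session

There is one attempt and no reset: what is moved stays moved. The work goes in short steps, Python scripts to look and compute and a tool call to move; the robot and the scene stay as the last step left them, time stands still between calls to the robot, and variables do not carry over. Pictures are saved under pics/ and viewed, about 8 in all and at most 12, crops included, and the job is handed in when it is done.

Besides the shell and the picture viewer there is one more tool, called after "Request:" as name(argument=value, ...) on one line, values as JSON. arm_command: Moves the arm, as the interface text tells. Its arguments: {"type":"object","properties":{"rows":{"type":"string"},"jaw":{"type":"number"},"squeeze":{"type":"number"}},"required":["rows"]}

```bash
mkdir -p pics; cat > h.py <<'E'
import numpy as np, cv2
from station import monitor, vision, workorder
from scipy.spatial.transform import Rotation as Ro
def cam(name):
    o=monitor.get_obs(); d=vision.get_image(name); d=dict(d)
    if 'T_tool_cam' in d:
        T=np.eye(4);T[:3,:3]=Ro.from_rotvec(o['tool_rot']).as_matrix();T[:3,3]=o['tool_pos']
        W=np.linalg.inv(T@np.array(d['T_tool_cam'])); d['R'],d['t']=W[:3,:3],W[:3,3]
    d['f']=192/np.tan(np.radians(d['vfov'])/2); d['R']=np.array(d['R']);d['t']=np.array(d['t']);return d
def save(d,fn,crop=None,s=1):
    im=d['frame'][:,:,::-1]
    if crop: x0,y0,x1,y1=crop; im=im[y0:y1,x0:x1]
    cv2.imwrite('pics/'+fn,cv2.resize(im,None,fx=s,fy=s,interpolation=cv2.INTER_CUBIC))
def proj(d,X):
    c=np.atleast_2d(X)@d['R'].T+d['t']; return c[:,:2]/c[:,2:]*d['f']+[d['cx'],d['cy']]
def ray(d,uv):
    v=np.array([(uv[0]-d['cx'])/d['f'],(uv[1]-d['cy'])/d['f'],1]); return -d['R'].T@d['t'], d['R'].T@v
def onz(d,uv,z):
    o,v=ray(d,uv); return o+v*(z-o[2])/v[2]
def tri(obs):
    A=np.zeros((3,3));b=np.zeros(3)
    for d,uv in obs:
        o,v=ray(d,uv);v=v/np.linalg.norm(v);P=np.eye(3)-np.outer(v,v);A+=P;b+=P@o
    return np.linalg.solve(A,b)
E
python3 - <<'E'
from h import *
import pickle
D={n:cam(n) for n in('scene','side','wrist')}
pickle.dump(D,open('d0.pkl','wb'))
for n in D:
    d=D[n];print(n,d['f'],d['cx'],d['cy'],(-d['R'].T@d['t']).round(3),d['R'].round(2).tolist(), [k for k in d])
a=cv2.resize(D['scene']['frame'],(800,600));save(D['scene'],'a.png',None,1.5625);save(D['side'],'b.png',None,1.5625)
print(monitor.get_obs())
E
```

```text
scene 460.28741581824045 259.9480484402821 194.27590155734293 [ 0.99  -0.535  1.335] [[0.75, 0.66, 0.01], [0.57, -0.63, -0.53], [-0.34, 0.4, -0.85]] ['frame', 'vfov', 'cx', 'cy', 'R', 't', 'f']
side 386.23877273620985 253.35515432371568 187.54079071150144 [0.248 0.811 0.854] [[-0.96, -0.29, -0.01], [-0.17, 0.6, -0.78], [0.24, -0.74, -0.63]] ['frame', 'vfov', 'cx', 'cy', 'R', 't', 'f']
wrist 286.07140798127335 262.84064892973043 190.9415446684549 [ 0.252 -0.575  0.372] [[0.31, -0.95, -0.0], [-0.92, -0.3, 0.26], [-0.25, -0.08, -0.97]] ['frame', 'vfov', 'cx', 'cy', 'T_tool_cam', 'R', 't', 'f']
{'t': 0.15, 'q': array([-1.37901370e+00,  5.32445294e-02,  1.61399985e+00, -2.80660939e-06,
        1.47600950e+00, -1.18976528e-01]), 'dq': array([ 4.42465324e-05, -9.34225989e-04, -3.78163100e-03,  6.97768558e-04,
       -1.30159597e-03, -2.12302410e-04]), 'effort': array([ 1.27529751e-03, -3.94241166e+01, -3.70722914e+01, -2.04827131e-05,
        4.66262485e-03, -3.01205171e-05]), 'tool_pos': array([ 0.1910546 , -0.59468494,  0.30290826]), 'tool_rot': array([-3.10210536e+00, -4.85921056e-01,  9.93039172e-05]), 'contact_force': array([ 0.99668146, -1.01078377, -0.21229863]), 'wrist_torque': array([ 0.01897962, -0.04218822, -0.0192254 ]), 'opening': 0.08557445817222913}
```

View pics/a.png

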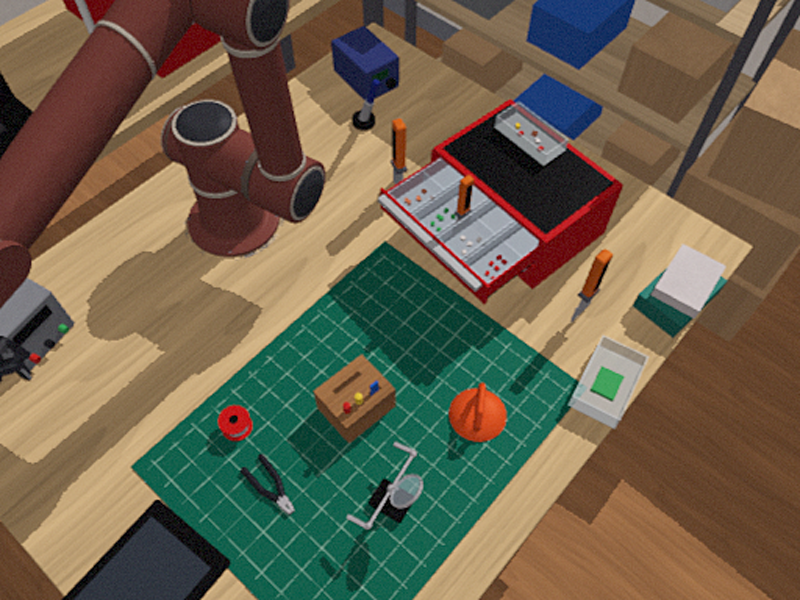

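View pics/b.png

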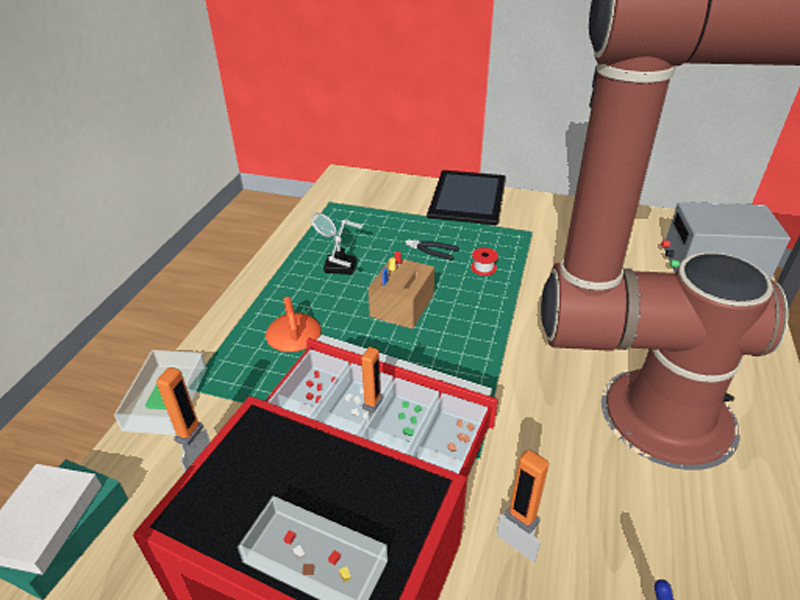

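Three scrapers are in view. In the scene picture they stand at (399,150), (465,195) and (597,275). Only the one at (465,195), at (371,375) in the side view, stands between the bins in the open drawer; the other two stand on the bench, one at each end of the chest. The tool block is at (355,397). Next I'll enlarge both views to confirm the scraper and read pixels.

```bash
python3 - <<'E'
import pickle
from h import *
D=pickle.load(open('d0.pkl','rb'))
# montage: scene drawer / block ; side drawer / block
def c(n,x0,y0,w=130,h=97): 
    im=D[n]['frame'][y0:y0+h,x0:x0+w,::-1]; return cv2.resize(im,(w*3,h*3),interpolation=cv2.INTER_CUBIC)
m=np.vstack([np.hstack([c('scene',235,100),c('scene',185,210)]),np.hstack([c('side',170,205),c('side',205,140)])])
cv2.imwrite('pics/c.png',m);print(m.shape)
E
```

```text
(582, 780, 3)
```

View pics/c.png

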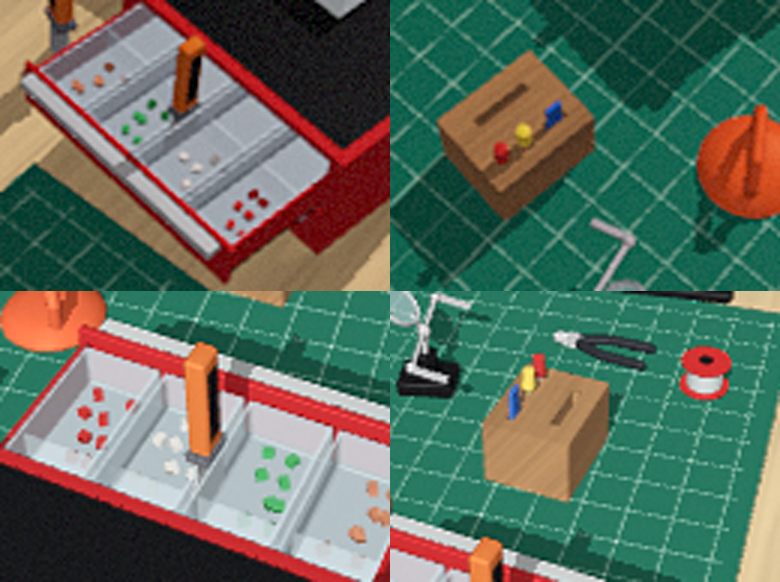

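```bash
python3 - <<'E'
import pickle
from h import *
D=pickle.load(open('d0.pkl','rb'));S,E=D['scene'],D['side']
s1=lambda u,v:(235+u/3,100+v/3); s2=lambda u,v:(185+(u-390)/3,210+v/3)
e1=lambda u,v:(170+u/3,205+(v-291)/3); e2=lambda u,v:(205+(u-390)/3,140+(v-291)/3)
print('top',tri([(S,s1(192,45)),(E,e1(202,351))]), 'base',tri([(S,s1(186,112)),(E,e1(205,455))]))
for p in [(438,122),(531,52),(594,122),(505,192)]: print('blk',onz(S,s2(*p),.08).round(4))
for p in [(477,119),(526,86)]: print('slotS',onz(S,s2(*p),.08).round(4))
for p in [(555,423),(577,394)]: print('slotE',onz(E,e2(*p),.08).round(4))
for p in [(24,83),(210,258)]: print('pull',onz(S,s1(*p),.163).round(4))
o=D['wrist'];print(Ro.from_rotvec(monitor.get_obs()['tool_rot']).as_matrix().round(3))
T=o['T_tool_cam'];print(np.round(T,3))
E
```

```text
top [0.4641101  0.25901357 0.27474645] base [0.46540484 0.26188076 0.16566694]
blk [ 0.4883 -0.2048  0.08  ]
blk [ 0.5035 -0.0863  0.08  ]
blk [ 0.6038 -0.1017  0.08  ]
blk [ 0.589  -0.2139  0.08  ]
slotS [ 0.5149 -0.1767  0.08  ]
slotS [ 0.5262 -0.1178  0.08  ]
slotE [ 0.523 -0.128  0.08 ]
slotE [ 0.5139 -0.1846  0.08  ]
pull [0.3096 0.1776 0.163 ]
pull [0.604  0.1347 0.163 ]
[[ 0.952  0.306 -0.   ]
 [ 0.306 -0.952  0.002]
 [ 0.    -0.002 -1.   ]]
[[-0.    -0.966 -0.258  0.064]
 [ 1.    -0.     0.    -0.001]
 [-0.001 -0.258  0.966 -0.069]
 [ 0.     0.     0.     1.   ]]
```

The crops confirm it: the scraper at scene (299,115) / side (237,225) has its blade in the gap between the bins, with its top at z≈0.275 (108+165 mm expected 0.273). First I'll look at the slot from above.

Request:
arm_command(rows="30 30 97 0 0 10; 329 445 97 0 0 64; 329 445 97 0 0 64; 329 445 97 0 0 64; 329 445 97 0 0 64; 329 445 97 0 0 64; 329 445 97 0 0 64; 329 445 97 0 0 64; 329 445 97 0 0 64; 329 445 97 0 0 64; 329 445 97 0 0 64; 329 445 97 0 0 64", jaw=1)

```text
t: 1.65
tool_pos: [0.5197, -0.1501, 0.3995]
tool_rot: [-2.373, -2.055, 0.003]
contact_force: [-0.4, 0.2, 0.0]
opening: 0.0854
```

```bash
python3 - <<'E'
import pickle
from h import *
o=monitor.get_obs();print(o['tool_pos'],Ro.from_rotvec(o['tool_rot']).as_matrix().round(3).tolist())
d=cam('wrist');pickle.dump(d,open('d1.pkl','wb'));save(d,'d.png',None,1.5625)
E
```

```text
[ 0.51969835 -0.15010598  0.3994669 ] [[0.143, 0.99, -0.003], [0.99, -0.143, 0.0], [-0.0, -0.003, -1.0]]
```

View pics/d.png

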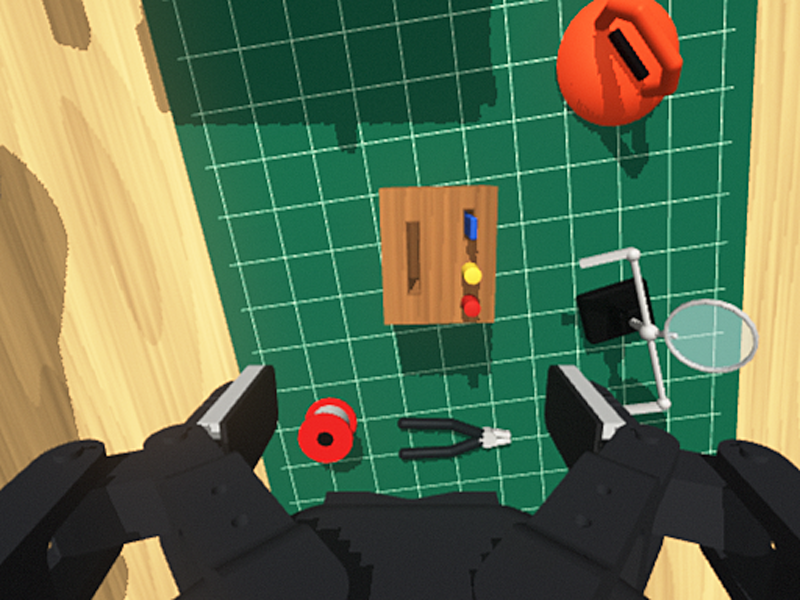

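The block's top has corners at (380,188), (497,186), (495,322) and (384,324). The slot runs from (413,222) to (414,293) and is parallel to the tool's x axis.

```bash
python3 - <<'E'
import pickle
from h import *
d=pickle.load(open('d1.pkl','rb'))
k=1.5625
P=[onz(d,(u/k,v/k),.08) for u,v in [(380,188),(497,186),(495,322),(384,324),(413,222),(414.5,293)]]
for p in P: print(p.round(4))
c=np.mean(P[:4],0); print('c',c,'slot mid',(P[4]+P[5])/2)
y=(P[0]+P[1]-P[2]-P[3]);print('yaw',np.degrees(np.arctan2(y[1],y[0]))-90, 'slotyaw',np.degrees(np.arctan2(*(P[4]-P[5])[[1,0]]))-90)
E
```

```text
[ 0.5001 -0.0892  0.08  ]
[ 0.598  -0.1017  0.08  ]
[ 0.5849 -0.2215  0.08  ]
[ 0.4843 -0.209   0.08  ]
[ 0.5236 -0.1214  0.08  ]
[ 0.516 -0.184  0.08 ]
c [ 0.54181469 -0.15535496  0.08      ] slot mid [ 0.51983018 -0.15266787  0.08      ]
yaw -6.87161404825838 slotyaw -6.925921766269639
```

Request:
arm_command(rows="-55 345 30 0 0 0; -55 345 30 0 0 0; -55 345 30 0 0 0; -55 345 30 0 0 0; -55 345 30 0 0 0; -55 345 30 0 0 0; -55 345 30 0 0 0; -55 345 30 0 0 0; -55 345 30 0 0 0")

```text
t: 2.82
tool_pos: [0.4649, 0.1931, 0.4293]
tool_rot: [-2.377, -2.052, 0.003]
contact_force: [0.3, 0.7, -0.6]
opening: 0.0854
```

```bash
python3 - <<'E'
import pickle
from h import *
o=monitor.get_obs();print(o['tool_pos'])
d=cam('wrist');pickle.dump(d,open('d2.pkl','wb'));save(d,'e.png',None,1.5625)
E
```

```text
[0.46490545 0.19309817 0.42930745]
```

View pics/e.png

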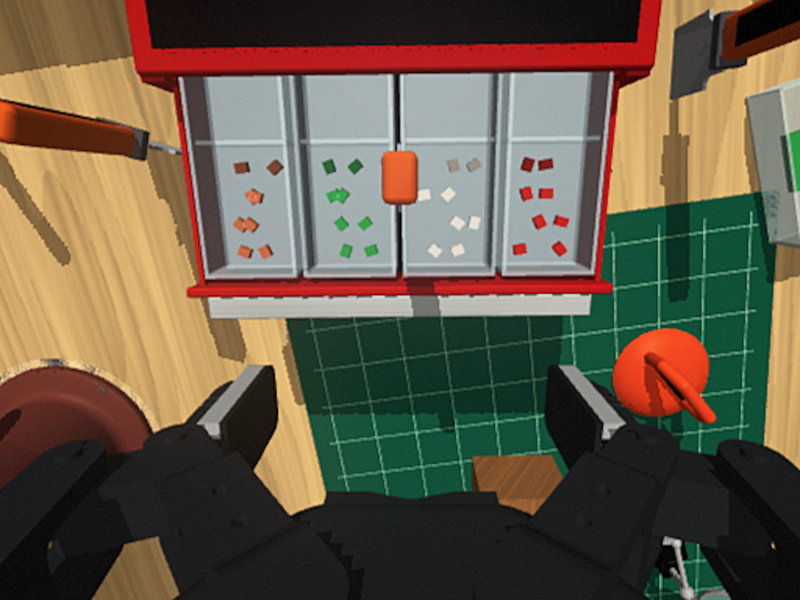

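The handle's top fills (382..417, 151..203), with its centre at (399.5,177.5), aligned with the tool. The pull's front edge runs from (211,318) to (590,315).

```bash
python3 - <<'E'
import pickle
from h import *
d=pickle.load(open('d2.pkl','rb'));S=pickle.load(open('d0.pkl','rb'))
k=1.5625
print(onz(d,(399.5/k,177.5/k),.273))
print('tri',tri([(d,(399.5/k,177.5/k)),(S['scene'],(299,115)),(S['side'],(237.3,225))]))
for p in [(211,317),(590,315)]: print('pull',onz(d,(p[0]/k,p[1]/k),.15).round(4))
for p in [(397,75),(399,276)]: print('gap',onz(d,(p[0]/k,p[1]/k),.153).round(4))
print('front case',onz(d,(400/k,70/k),.165))
E
```

```text
[0.46727083 0.25896793 0.273     ]
tri [0.46531018 0.25879835 0.27480263]
pull [0.2949 0.1735 0.15  ]
pull [0.6011 0.1301 0.15  ]
gap [0.4731 0.329  0.153 ]
gap [0.4523 0.1856 0.153 ]
front case [0.47560847 0.32924033 0.165     ]
```

Request:
arm_command(rows="1 66 0 0 0 0; 1 66 0 0 0 0; 1 66 0 0 0 0; 1 66 -50 0 0 0; 1 66 -100 0 0 0; 1 66 -120 0 0 0; 1 66 -132 0 0 0; 1 66 -132 0 0 0; 1 66 -132 0 0 0", jaw=1)

```text
t: 4.0
tool_pos: [0.4668, 0.2594, 0.2996]
tool_rot: [-2.378, -2.052, -0.002]
contact_force: [0.6, 0.4, 1.0]
opening: 0.0851
```

Request:
arm_command(rows="0 0 0 0 0 0; 0 0 0 0 0 0; 0 0 0 0 0 0; 0 0 0 0 0 0; 0 0 0 0 0 0; 0 0 0 0 0 0; 0 0 0 0 0 0; 0 0 0 0 0 0", jaw=0, squeeze=50)

```text
t: 5.0
tool_pos: [0.4664, 0.2596, 0.2998]
tool_rot: [-2.377, -2.052, -0.001]
contact_force: [-4.8, 0.5, 4.5]
opening: 0.0178
```

Request:
arm_command(rows="0 0 8 0 0 0; 0 0 20 0 0 0; 0 0 40 0 0 0; 0 0 70 0 0 0; 0 0 95 0 0 0; 0 0 95 0 0 0; 0 0 95 0 0 0")

```text
t: 5.88
tool_pos: [0.4665, 0.2594, 0.3944]
tool_rot: [-2.377, -2.052, -0.001]
contact_force: [-0.4, 0.2, -1.9]
opening: 0.0175
```

Request:
arm_command(rows="10 -60 0 0 0 0; 30 -200 0 0 0 0; 54 -412 0 0 0 1.3; 54 -412 0 0 0 1.3; 54 -412 0 0 0 1.3; 54 -412 0 0 0 1.3; 54 -412 0 0 0 1.3; 54 -412 0 0 0 1.3; 54 -412 0 0 0 1.3; 54 -412 0 0 0 1.3; 54 -412 0 0 0 1.3")

```text
t: 7.25
tool_pos: [0.5205, -0.1515, 0.3945]
tool_rot: [-2.352, -2.081, -0.001]
contact_force: [-0.2, 0.0, -1.7]
opening: 0.0177
```

```bash
python3 - <<'E'
import pickle
from h import *
o=monitor.get_obs();print(o['tool_pos'],o['opening'],Ro.from_rotvec(o['tool_rot']).as_matrix().round(4).tolist())
D={n:cam(n) for n in('scene','side','wrist')};pickle.dump(D,open('d3.pkl','wb'))
p=o['tool_pos']
R=Ro.from_rotvec(o['tool_rot']).as_matrix()
ims=[]
for n in('scene','side'):
    q=proj(D[n],[p+[0,0,-.04],[0.52,-.153,.08]]);print(n,q)
    c=q.mean(0).astype(int);x0,y0=c[0]-55,c[1]-80;print(x0,y0)
    ims.append(cv2.resize(D[n]['frame'][y0:y0+145,x0:x0+98,::-1],None,fx=4,fy=4,interpolation=cv2.INTER_CUBIC))
cv2.imwrite('pics/f.png',np.hstack(ims))
E
```

```text
[ 0.52047642 -0.15153125  0.39448433] 0.017740766171027385 [[0.122, 0.9925, -0.0001], [0.9925, -0.122, 0.0013], [0.0013, -0.0003, -1.0]]
scene [[214.83959727 197.38794878]
 [220.76822193 245.31941626]]
162 141
side [[262.79903694 103.07644346]
 [262.99157247 179.60875459]]
207 61
```

View pics/f.png

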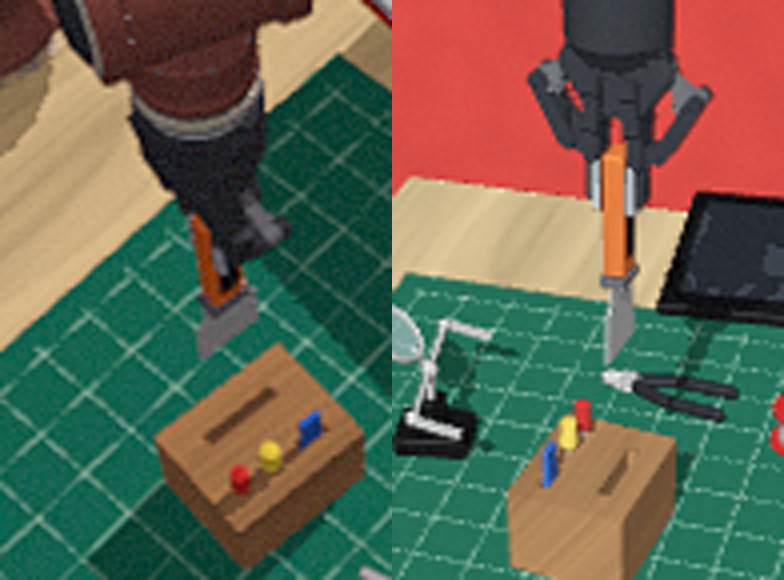

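The scraper is held upright above the slot. In the crop its blade edge ends at (205,357) and (255,318) in the scene half, and at (632,330) and (607,362) in the side half.

```bash
python3 - <<'E'
import pickle
from h import *
D=pickle.load(open('d3.pkl','rb'));S,E=D['scene'],D['side']
s=lambda u,v:(162+u/4,141+v/4); e=lambda u,v:(207+(u-392)/4,61+v/4)
a=tri([(S,s(205,357)),(E,e(632,330))]);b=tri([(S,s(255,318)),(E,e(607,362))])
print(a,b,(a+b)/2,np.linalg.norm(a-b),np.degrees(np.arctan2(*(b-a)[[1,0]]))-90, np.degrees(np.arctan2(b[2]-a[2],np.hypot(*(b-a)[:2]))))
# slot in same crop
A=tri([(S,s(206,437)),(E,e(633,453))]);B=tri([(S,s(277,392)),(E,e(602,492))])
print('slot',A,B,(A+B)/2)
for X in ([.5159,-.184,.08],[.5236,-.1214,.08]): print((proj(S,X)-[162,141])*4,(proj(E,X)-[207,61])*4+[392,0])
# expected blade with no lean
for y in(-.025,.025):
  X=[.5205+.122*y,-.1515+.9925*y,.3945-.054-.135];print('exp',(proj(S,X)-[162,141])*4,(proj(E,X)-[207,61])*4+[392,0])
E
```

```text
[ 0.51659598 -0.17340123  0.20609899] [ 0.52220994 -0.12765293  0.20511047] [ 0.51940296 -0.15052708  0.20560473] 0.04610206433714917 -6.996024021329504 -1.2286337161733256
slot [ 0.51461612 -0.18037797  0.08274714] [ 0.5265086  -0.11968484  0.0842655 ] [ 0.52056236 -0.15003141  0.08350632]
[[202.12169093 442.19345069]] [[630.82797156 453.37285348]]
[[267.56311347 391.82905501]] [[600.96575692 496.79639323]]
exp [[198.0721378  358.98409806]] [[627.44857269 329.87214876]]
exp [[254.39867552 316.83438052]] [[602.16239388 362.75784188]]
```

Request:
arm_command(rows="1 -1 -40 0 0 0; 1 -1 -80 0 0 0; 1 -1 -105 0 0 0; 1 -1 -115 0 0 0; 1 -1 -120 0 0 0; 1 -1 -125 0 0 0; 1 -1 -130 0 0 0; 1 -1 -135 0 0 0; 1 -1 -138 0 0 0; 1 -1 -138 0 0 0")

```text
t: 8.65
tool_pos: [0.5214, -0.1529, 0.2563]
tool_rot: [-2.353, -2.08, -0.001]
contact_force: [-0.1, -0.1, -1.3]
opening: 0.0176
```

```bash
python3 - <<'E'
import pickle
from h import *
o=monitor.get_obs();print(o['tool_pos'],o['contact_force'],o['wrist_torque'])
D={n:cam(n) for n in('scene','side')};pickle.dump(D,open('d4.pkl','wb'))
ims=[]
for n,(x0,y0) in(('scene',(170,185)),('side',(215,110))):
    ims.append(cv2.resize(D[n]['frame'][y0:y0+100,x0:x0+95,::-1],None,fx=4,fy=4,interpolation=cv2.INTER_CUBIC))
cv2.imwrite('pics/g.png',np.hstack(ims))
E
```

```text
[ 0.5213732  -0.1529098   0.25627607] [-0.12309697 -0.05290832 -1.32178696] [ 0.06279033  0.04124854 -0.00868003]
```

View pics/g.png

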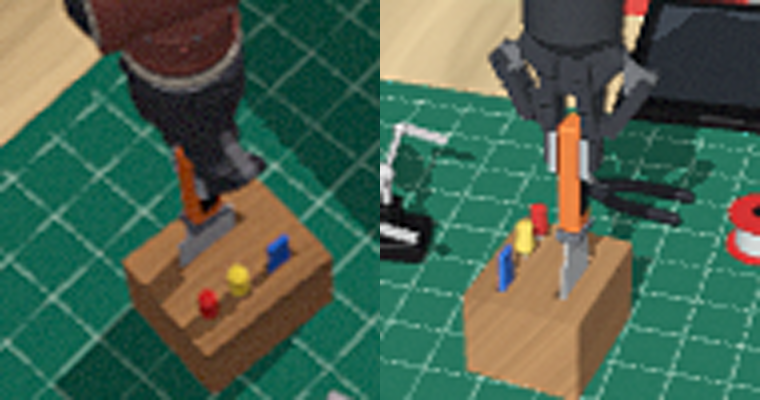

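The blade is about 12 mm into the slot with no contact force. I'll keep lowering.

Request:
arm_command(rows="0 0 -8 0 0 0; 0 0 -16 0 0 0; 0 0 -24 0 0 0; 0 0 -32 0 0 0; 0 0 -38 0 0 0; 0 0 -42 0 0 0; 0 0 -45 0 0 0; 0 0 -46 0 0 0; 0 0 -47 0 0 0; 0 0 -48 0 0 0; 0 0 -48 0 0 0")

```text
t: 10.12
tool_pos: [0.5219, -0.1531, 0.2148]
tool_rot: [-2.352, -2.08, -0.0]
contact_force: [-13.2, 5.1, 24.2]
opening: 0.0173
```

Request:
arm_command(rows="-1 0 2 0 0 0; -2 0 2 0 0 0; -2 0.5 0 0 0 0; -2 0.5 -2 0 0 0; -2 0.5 -3 0 0 0; -2 0.5 -3 0 0 0")

```text
t: 10.88
tool_pos: [0.5202, -0.1529, 0.2148]
tool_rot: [-2.352, -2.08, 0.001]
contact_force: [-7.7, 2.1, 15.2]
opening: 0.0177
```

```bash
python3 - <<'E'
import pickle
from h import *
o=monitor.get_obs();print(o['tool_pos'],o['contact_force'],o['wrist_torque'])
D={n:cam(n) for n in('scene','side')};pickle.dump(D,open('d5.pkl','wb'))
ims=[]
for n,(x0,y0) in(('scene',(180,205)),('side',(225,120))):
    ims.append(cv2.resize(D[n]['frame'][y0:y0+80,x0:x0+78,::-1],None,fx=5,fy=5,interpolation=cv2.INTER_CUBIC))
cv2.imwrite('pics/i.png',np.hstack(ims))
E
```

```text
[ 0.52020453 -0.15286048  0.21483346] [-7.65186947  2.10713518 15.15463004] [ 0.49185839  1.53105615 -0.04309829]
```

View pics/i.png

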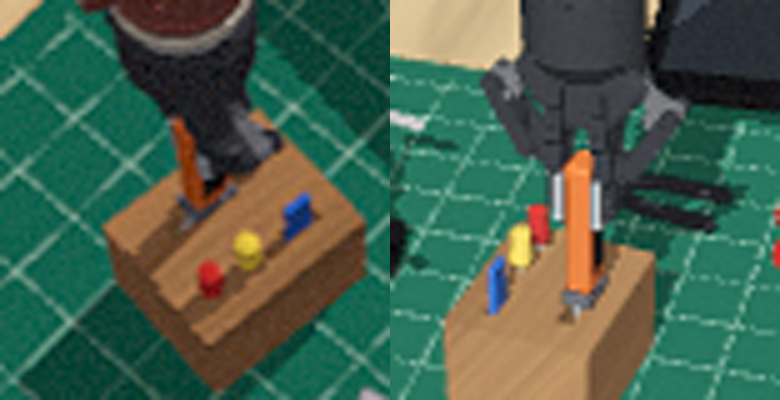

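It's deep in the slot but about 3 mm short by dead reckoning, with a sideways load. I'll release it so it can settle, then check.

Request:
arm_command(rows="-1 0 1 0 0 0; -1 0 1 0 0 0; -1 0 1 0 0 0; -1 0 1 0 0 0; -1 0 1 0 0 0", jaw=0.5)

```text
t: 11.6
tool_pos: [0.5191, -0.1528, 0.2155]
tool_rot: [-2.352, -2.08, 0.001]
contact_force: [-0.3, 0.3, -0.4]
opening: 0.0427
```

Request:
arm_command(rows="0 0 30 0 0 0; 0 0 80 0 0 0; 0 -30 130 0 0 0; 0 -60 180 0 0 0; 0 -60 180 0 0 0; 0 -60 180 0 0 0")

```text
t: 12.35
tool_pos: [0.5189, -0.2128, 0.3948]
tool_rot: [-2.351, -2.079, 0.002]
contact_force: [-0.1, 0.6, -0.9]
opening: 0.0428
```

```bash
python3 - <<'E'
import pickle
from h import *
o=monitor.get_obs();print(o['tool_pos'],o['contact_force'],o['t'])
D={n:cam(n) for n in('scene','side','wrist')};pickle.dump(D,open('d6.pkl','wb'))
q=proj(D['wrist'],[[.52,-.153,.125]])[0];print(q)
ims=[]
for n,(x0,y0) in(('scene',(185,185)),('side',(230,105)),('wrist',(int(q[0])-26,int(q[1])-50))):
    print(x0,y0);y0=max(y0,0)
    ims.append(cv2.resize(D[n]['frame'][y0:y0+100,x0:x0+53,::-1],(53*5,500),interpolation=cv2.INTER_CUBIC))
cv2.imwrite('pics/j.png',np.hstack(ims))
E
```

```text
[ 0.51893427 -0.21276151  0.39480295] [-0.05762221  0.63897377 -0.94568578] 12.35
[260.14298534 120.45144077]
185 185
230 105
234 70
```

View pics/j.png

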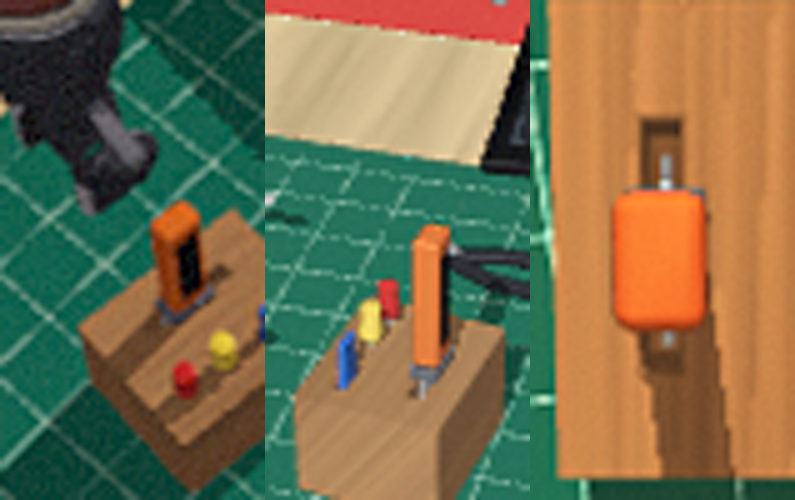

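```bash
python3 - <<'E'
import pickle
from h import *
D=pickle.load(open('d6.pkl','rb'));S,E,W=D['scene'],D['side'],D['wrist']
s=(185+176/5,185+216/5);e=(230+(433-265)/5,105+233/5);w=(260,70+260/5)
print(tri([(S,s),(E,e)]),tri([(S,s),(E,e),(W,w)]))
# expected silhouettes for home vs 3 mm high: top corners, shoulder bottom corners
c,si=np.cos(np.radians(-7)),np.sin(np.radians(-7));X=np.array([c,si,0]);Y=np.array([-si,c,0])
base=np.array([.520,-.152,.08])
for dz in(0,.003):
  for nm,hx,hy,h in(('top',.009,.013,.105),('shU',.010,.016,.008),('shL',.010,.016,0)):
    P=np.array([base+a*hx*X+b*hy*Y+[0,0,h+dz] for a in(-1,1) for b in(-1,1)])
    print(dz,nm,'S',((proj(S,P)-[185,185])*5).round(0).tolist(),'E',((proj(E,P)-[230,105])*5+[265,0]).round(0).tolist())
# wrist apparent size: 26 x 18 handle top
f=W['f'];zc=-(W['R'].T@W['t'])[2]*-1
print('cam z',(-W['R'].T@W['t']))
P=np.array([base+b*.013*Y*0+a*.009*X+[0,0,.105] for a in(-1,1)]);print(proj(W,P))
E
```

```text
[ 0.5205227  -0.15057805  0.19012436] [ 0.52071482 -0.15182769  0.18995225]
0 top S [[141.0, 222.0], [177.0, 195.0], [161.0, 244.0], [197.0, 217.0]] E [[451.0, 233.0], [435.0, 254.0], [425.0, 226.0], [408.0, 248.0]]
0 shU S [[148.0, 299.0], [189.0, 267.0], [169.0, 322.0], [211.0, 290.0]] E [[453.0, 354.0], [434.0, 382.0], [425.0, 347.0], [406.0, 374.0]]
0 shL S [[149.0, 305.0], [190.0, 273.0], [170.0, 328.0], [211.0, 296.0]] E [[453.0, 364.0], [434.0, 392.0], [425.0, 357.0], [406.0, 384.0]]
0.003 top S [[141.0, 220.0], [177.0, 193.0], [161.0, 241.0], [197.0, 214.0]] E [[451.0, 228.0], [435.0, 250.0], [425.0, 222.0], [408.0, 244.0]]
0.003 shU S [[147.0, 297.0], [189.0, 265.0], [169.0, 320.0], [210.0, 288.0]] E [[453.0, 351.0], [434.0, 378.0], [425.0, 343.0], [406.0, 371.0]]
0.003 shL S [[148.0, 303.0], [190.0, 271.0], [169.0, 326.0], [211.0, 294.0]] E [[453.0, 360.0], [434.0, 388.0], [425.0, 353.0], [406.0, 381.0]]
cam z [ 0.52541778 -0.14759253  0.46252209]Traceback (most recent call last):
  File "<stdin>", line 16, in <module>
NameError: name 'b' is not defined
```

The handle's end triangulates to z≈0.190 against 0.185 when home (these views read about 1.7 mm high), so it is about 3 mm proud. I'll shut the fingers and press gently on its end.

Request:
arm_command(rows="1.5 61 0 0 0 0; 1.5 61 0 0 0 0; 1.5 61 -50 0 0 0; 1.5 61 -100 0 0 0; 1.5 61 -120 0 0 0; 1.5 61 -126 0 0 0; 1.5 61 -129 0 0 0; 1.5 61 -131 0 0 0; 1.5 61 -131 0 0 0", jaw=0)

```text
t: 13.62
tool_pos: [0.5207, -0.1513, 0.2635]
tool_rot: [-2.35, -2.08, 0.002]
contact_force: [0.1, 0.0, 0.5]
opening: 0.0001
```

Request:
arm_command(rows="0 0 -1 0 0 0; 0 0 -2 0 0 0; 0 0 -3 0 0 0; 0 0 -4 0 0 0; 0 0 -4 0 0 0")

```text
t: 14.25
tool_pos: [0.5211, -0.1514, 0.2607]
tool_rot: [-2.351, -2.081, 0.001]
contact_force: [0.3, 0.8, 5.7]
opening: 0.0001
```

Request:
arm_command(rows="0 0 -1 0 0 0; 0 0 -2 0 0 0; 0 0 -3 0 0 0; 0 0 -4 0 0 0; 0 0 -4 0 0 0")

```text
t: 14.88
tool_pos: [0.5227, -0.1519, 0.2608]
tool_rot: [2.35, 2.08, 0.004]
contact_force: [-1.3, 1.5, 14.9]
opening: 0.0001
```

Firm stop about 2.8 mm above nominal. I'll take one oblique close-up of the shoulder from the wrist camera.

Request:
arm_command(rows="0 0 40 0 0 0; 0 40 70 0 0 0; 0 90 70 -10 0 0; 0 140 60 -20 0 0; 0 140 40 -30 0 0; 0 140 10 -35 0 0; 0 140 0 -35 0 0; 0 140 0 -35 0 0; 0 140 0 -35 0 0", jaw=1)

```text
t: 16.0
tool_pos: [0.5235, -0.0126, 0.2626]
tool_rot: [1.968, 1.741, -0.543]
contact_force: [-0.8, -0.3, 1.3]
opening: 0.0853
```

```bash
python3 - <<'E'
import pickle
from h import *
o=monitor.get_obs();print(o['tool_pos'],o['contact_force'],o['t'])
W=cam('wrist');pickle.dump(W,open('d7.pkl','wb'))
q=proj(W,[[.52,-.152,.085],[.52,-.152,.185]]);print(q);c=q.mean(0).astype(int)
x0,y0=max(c[0]-75,0),max(c[1]-50,0);print(x0,y0)
save(W,'k.png',(x0,y0,x0+150,y0+115),5)
E
```

```text
[ 0.52349894 -0.01264083  0.26258531] [-0.84689643 -0.3258062   1.2551175 ] 16.0
[[261.25963201 190.33951432]
 [269.90406408 280.70282102]]
190 185
```

View pics/k.png

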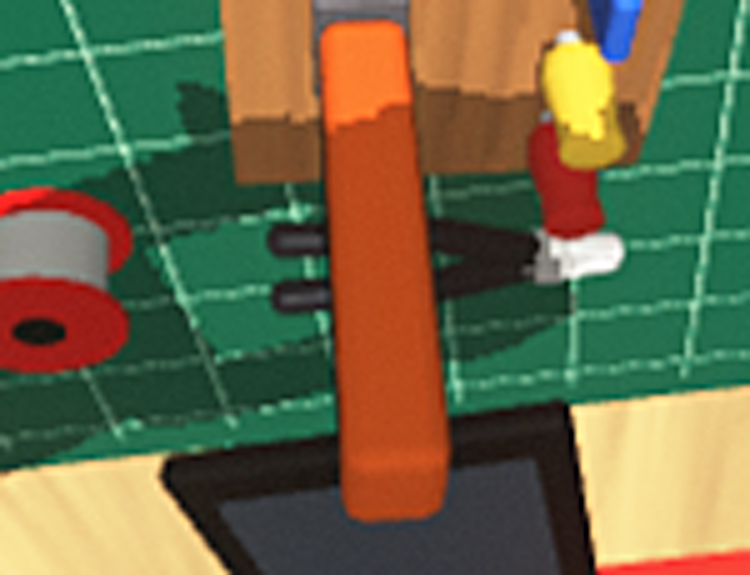

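The crop cut off the shoulder; I'll recrop the same frame around (261,190).

```bash
python3 - <<'E'
import pickle
from h import *
W=pickle.load(open('d7.pkl','rb'))
save(W,'l.png',(226,150,306,210),10)
c,si=np.cos(np.radians(-7)),np.sin(np.radians(-7));X=np.array([c,si,0]);Y=np.array([-si,c,0])
for nm,hx,hy,h in(('blktop',0,0,0),('shL',.010,.016,0),('shU',.010,.016,.008),('sh3',.01,.016,.003)):
    print(nm,((proj(W,[np.array([.52,-.1525,.08])+a*hx*X+.016*(hy>0)*Y+[0,0,h] for a in(-1,1)])-[226,150])*10).round(0).tolist())
P=np.array([.5198,-.1527,.08]);print('slot far end/near end',((proj(W,[P-.0315*Y,P+.0315*Y-.005*X,P+.0315*Y+.005*X,P+.0485*Y])-[226,150])*10).round().tolist())
E
```

```text
blktop [[350.0, 371.0], [350.0, 371.0]]
shL [[256.0, 273.0], [449.0, 266.0]]
shU [[260.0, 331.0], [456.0, 323.0]]
sh3 [[258.0, 295.0], [451.0, 287.0]]
slot far end/near end [[343.0, 550.0], [304.0, 167.0], [404.0, 163.0], [357.0, 37.0]]
```

View pics/l.png

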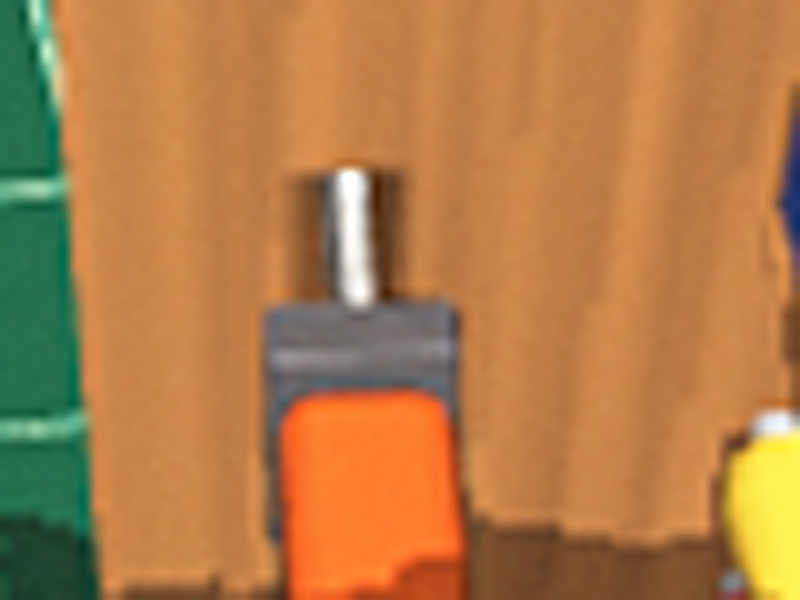

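The shoulder sits at rows 303-352 and the blade lies inside the slot. The three estimates all read about 3 mm high, and two-camera triangulation put the slot's mouth itself at z≈0.083. So the block stands on the ~3 mm mat, and the firm stop under 15 N is the shoulder on its top. It is home; now the drawer.

Request:
arm_command(rows="-20 30 20 8 0 0; -40 60 20 18 0 0; -60 90 20 28 0 0; -75 118 20 35 0 0; -75 118 0 35 0 0; -75 118 -40 35 0 0; -75 118 -48 35 0 0; -75 118 -48 35 0 0", jaw=0)

```text
t: 17.05
tool_pos: [0.4486, 0.105, 0.2143]
tool_rot: [2.353, 2.076, 0.004]
contact_force: [-0.3, 0.0, -0.3]
opening: -0.0002
```

Request:
arm_command(rows="2 14 0 0 0 0; 4 26 0 0 0 0; 5 36 0 0 0 0; 7 46 0 0 0 0; 9 60 0 0 0 0; 11 75 0 0 0 0; 13 90 0 0 0 0; 15 105 0 0 0 0; 17 120 0 0 0 0; 20 135 0 0 0 0; 22 150 0 0 0 0; 23 160 0 0 0 0")

```text
t: 18.55
tool_pos: [0.4717, 0.2659, 0.214]
tool_rot: [2.352, 2.076, 0.004]
contact_force: [0.9, -3.3, 0.3]
opening: -0.0003
```

Request:
arm_command(rows="1 6 0 0 0 0; 2 12 0 0 0 0; 3 17 0 0 0 0; 3 21 0 0 0 0; 4 24 0 0 0 0; 4 26 0 0 0 0")

```text
t: 19.3
tool_pos: [0.4754, 0.2896, 0.2138]
tool_rot: [2.349, 2.074, -0.007]
contact_force: [-4.4, -16.6, 5.5]
opening: 0.0002
```

Request:
arm_command(rows="0 2 0 0 0 0; 0 4 0 0 0 0; 0 4 0 0 0 0")

```text
t: 19.68
tool_pos: [0.4754, 0.2902, 0.2139]
tool_rot: [2.344, 2.069, -0.02]
contact_force: [-3.1, -18.2, 5.8]
opening: -0.0003
```

Request:
arm_command(rows="-3 -20 0 0 0 0; -8 -60 10 0 0 0; -10 -70 80 0 0 0; -10 -70 130 0 0 0; -10 -120 180 0 0 0; -10 -120 180 0 0 0; -10 -120 180 0 0 0")

```text
t: 20.55
tool_pos: [0.4654, 0.1699, 0.3936]
tool_rot: [2.346, 2.068, -0.018]
contact_force: [0.1, -0.2, -1.6]
opening: -0.0002
```

```bash
python3 - <<'E'
from h import *
o=monitor.get_obs();print(o['tool_pos'],o['t'],o['contact_force'])
ims=[cv2.resize(cam(n)['frame'][y:y+190,x:x+195,::-1],None,fx=2,fy=3,interpolation=cv2.INTER_CUBIC) for n,x,y in(('scene',180,90),('side',120,110))]
cv2.imwrite('pics/m.png',np.hstack(ims))
E
```

```text
[0.46537246 0.16991157 0.39359509] 20.55 [ 0.09376545 -0.21334562 -1.62823687]
```

View pics/m.png

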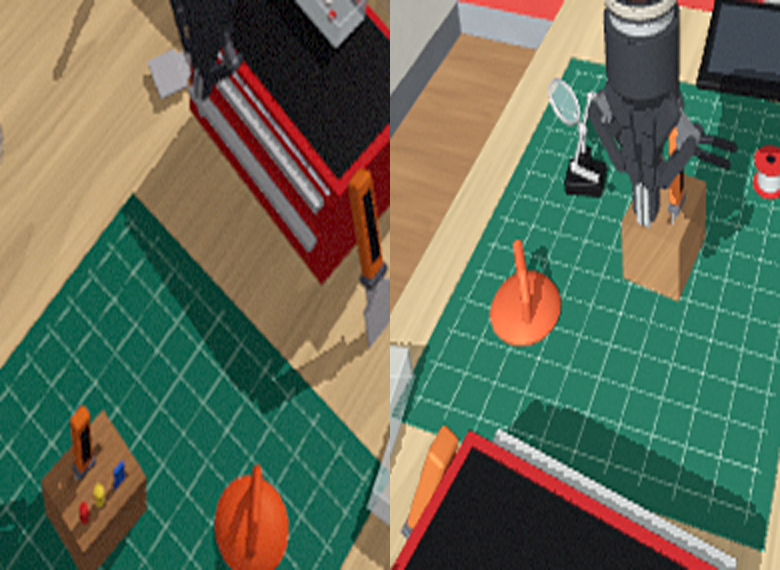

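```bash
python3 - <<'E'
import pickle
from h import *
W=pickle.load(open('d1.pkl','rb'));D=pickle.load(open('d0.pkl','rb'));S,E=D['scene'],D['side'];k=1.5625
s2=lambda u,v:(185+(u-390)/3,210+v/3);e2=lambda u,v:(205+(u-390)/3,140+(v-291)/3)
for w,s,e in [((380,188),(438+93,52),None),((497,186),(594,122),(484,428)),((495,322),(505,192),None),((384,324),(438,122),(609,380)),((413,222),(526,86),(555,423)),((414.5,293),(477,119),(577,394))]:
    l=[(W,(w[0]/k,w[1]/k)),(S,s2(*s))]
    if e:l.append((E,e2(*e)))
    print(tri(l).round(4))
E
```

```text
[ 0.5018 -0.0878  0.0802]
[ 0.5989 -0.1018  0.0756]
[ 0.5873 -0.2174  0.0845]
[ 0.4864 -0.2073  0.0868]
[ 0.5241 -0.1207  0.0843]
[ 0.5151 -0.1804  0.0841]
```

The block's top triangulates to a mean z≈0.0826, but with scatter. I'll settle it by touching the bare mat with the fingertips to get its thickness.

Request:
arm_command(rows="0 -70 0 0 0 0; 0 -140 0 0 0 0; 0 -140 -60 0 0 0; 0 -140 -120 0 0 0; 0 -140 -180 0 0 0; 0 -140 -240 0 0 0; 0 -140 -285 0 0 0; 0 -140 -305 0 0 0; 0 -140 -312 0 0 0; 0 -140 -312 0 0 0")

```text
t: 21.9
tool_pos: [0.4644, 0.0309, 0.0788]
tool_rot: [2.346, 2.072, -0.025]
contact_force: [-0.4, 0.2, 0.2]
opening: 0.0005
```

Request:
arm_command(rows="0 0 -2 0 0 0; 0 0 -4 0 0 0; 0 0 -6 0 0 0; 0 0 -8 0 0 0; 0 0 -9 0 0 0; 0 0 -9 0 0 0")

```text
t: 22.65
tool_pos: [0.4657, 0.0309, 0.0754]
tool_rot: [2.347, 2.074, -0.029]
contact_force: [-19.5, 1.9, 39.3]
opening: -0.0
```

The mat is about 2.5–3 mm thick, so the scraper is fully home. I'll back off and hand in.

Request:
arm_command(rows="0 0 20 0 0 0; 0 0 80 0 0 0; 0 0 140 0 0 0; 0 0 200 0 0 0; 0 0 260 0 0 0; 0 0 260 0 0 0; 0 0 260 0 0 0; 0 0 260 0 0 0")

```text
t: 23.65
tool_pos: [0.465, 0.0309, 0.3333]
tool_rot: [2.349, 2.075, -0.033]
contact_force: [-0.5, -0.6, 0.4]
opening: -0.0005
```

```bash
python3 -c "
from h import *
o=monitor.get_obs();print(o['t'],o['tool_pos'],o['contact_force']);print(workorder.finish_job())"
```

```text
23.65 [0.46500005 0.03094501 0.33331636] [-0.46911617 -0.64812662  0.39805868]
the job is handed in; nothing more can be done
None
```

The scraper is back in the block's wide slot, blade down, and the top drawer is shut. I handed the job in at 23.7 s with the arm clear of everything; no verdict was reported.

- **Scraper:** My last checks put it within about 2 mm of the slot's centre, resting against a firm stop under a 15 N push. That was before the drawer was shut.
- **Disagreeing check:** Its height first read about 3 mm above fully home. The block stands on the mat, though: touching the mat put its surface about 2.5 mm above the bench. The block's top triangulated to 82.6 mm on average, with readings from 76 to 87 mm. I take the scraper as fully home on that evidence, not on a direct measurement of the shoulder gap.
- **Drawer:** It hit a firm stop at 18 N, about 2 mm from where I expected the pull to be when shut.
- **Other things on the bench:** I never touched the reel, lifter, helping hands or cutters. Those at least partly in the last picture showed no change; I didn't measure them.
- **Forces:** The hardest contact was 39 N, fingertips on the bare mat during that check, close to the 40 N limit for the arm or gripper body.

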